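# Roll a tube up to the jig's stop and bolt it in

### The arm

A 7-joint arm with a two-finger parallel gripper is mounted at the origin on the work surface. World frame = base frame: x ahead of the robot, y to its left, z up, the work surface at z = 0. Lengths are in m, angles in rad, forces in N, time in s.
With the tool pointing down it reaches from about 0.425 to 0.95 m from the base axis. Payload 16.7 kg.
Tool frame: the origin (TCP) lies midway between the tips of the shut fingers; the grasp point (between the pads) lies 19 mm behind it; z points along the fingers, y is the line along which they close (so a half turn about z gives the same grasp; the last joint's range is limited). The gripper opens to 94 mm and grips with 3 to 60 N. Pads are 16 mm wide; open, the fingers measure 119 mm over their backs; the gripper's body (75 mm by 177 mm) begins 78 mm behind the grasp point.
Start: joints at [-1.276, 0.426, 0.074, 1.606, -0.034, 1.111, -0.067], TCP at [0.29, 0.61, 0.205] pointing down, gripper open.
Joint ranges: [-2.85, 2.85], [-0.5, 2.14], [-1.23, 1.37], [0.21, 2.46], [-1.02, 4.16], [0.16, 2.05], [-2.73, 2.73]. Speed limits (rad/s): [1.89, 1.89, 2.39, 2.39, 3.01, 3.01, 3.01].

### API

Orientations are given as a 3x3 rotation matrix whose columns are the frame's x, y, z axes.
In Python, from cell import arm gives the robot as it stands. The module is installed in compiled form; this text tells all that it offers.
- The arm moves only by the shell command python3 -m pendant 'ROWS' [OPENING] [FORCE]. ROWS is JSON, one flat list of numbers, 4 for each row, row after row: the shift along the world's x, y, z in units of 25 mm (1.0 is 25 mm), then the turn about the world's z in units of 8 degrees (1.0 is 8 degrees). In form: [x, y, z, spin, x, y, z, spin, ...]. A call has 1 to 20 rows; each row is the pose to reach, as a shift and turn from the pose commanded when the call began; what a row does not reach only later rows make up. A row lasts 1/10 s, in which the tool goes at most 50 mm and 8.59 degrees, less where a joint would pass 70% of its speed; a pose out of reach is approached as far as the arm can. A call with a gripper value outside its range is refused whole. OPENING is the closure in counts, from 0 (fully open) to 255 (shut), set as the call begins (- or left out, the last holds). The fingers move at their own pace and stop on an object; FORCE is the grip in N (left out, the last holds). Time passes only in rows, so rows that repeat a pose let the fingers close. It gives the time, the measured TCP pose, the force, the opening and the grip force at its end, in the units of the state.
- arm.get_obs(): the state, without advancing time (a new reading comes with each control period).
- arm.get_image(name): name is "scene" or "top" or "wrist"; returns a dict with "color" (480x640x3 uint8, red, green, blue), "range_z" (480x640 float32, m along the optical axis (not along the pixel's ray), 0 where there is no reading), "intrinsics" (3x3 intrinsics, pixels), "position" and "rotation" of the camera in the world. Camera axes: x right, y down, z forward; pixel columns grow to the right and rows downward; lengths in m; the calibration is good to about 2 mm. A picture is of the moment at which its call begins.
- arm.hand_in(): hands the job in; it is judged then, once.
The state is a dict: "clock": time; "joint_pos": joint angles; "joint_velocities": joint speeds; "tau": joint torques, N m; "position": TCP position; "orientation": TCP orientation; "contact_force": force on the tool from outside, world axes, zero at the start; "moment": the same for the moment, N m; "opening": finger opening in m; "gripper_force": force on a finger pad.
Only numpy, scipy, OpenCV 4.12 (cv2) and the standard library are available. Lean on these libraries where they do the work, as an engineer would, in place of code of your own. Each camera call takes 0.05 s, during which the arm holds its last target. There are 200 camera calls.

### The job

Roll the loose aluminium tube across the jig by pushing its side, keeping it down on the rubber and never picking it up, until you feel it come squarely home against the stop's buffer; keep a light, steady push of about 8 N on it for a second, never knocking or shoving the buffer. Then slide the keeper bolt fully across behind the tube so that it cannot roll away, without forcing it, and leave the other things where they are.

Things in the scene. Friction and masses are not known exactly. Their poses are not given: they have to be found in the camera images.
- tube: loose aluminium tube lying on the jig's rubber, 50 mm diameter, 200 mm long, dark ends, 0.25 to 0.5 kg. Origin at its centre, 25 mm above the rubber; its y axis runs along it (x and z turn as it rolls). Starts 60 to 130 mm short of home, within 0.15 rad of parallel to the stop. The rubber soon stops its rolling. Two fingers side by side near its middle keep it square; never over 14 N on it.
- jig: fixed plywood plate 260 (x) by 425 (y) by 18 mm with a 3 mm rubber strip 230 mm wide in y (top 21 mm above the table). Origin on the table under the plate, which spans x -130 to 130, y -195 to 230 mm; x points from the open side, where the tube starts, to the stop. The keeper bolt is on its +y side.
- stop: the stop's fixed bed on the jig, carrying the sliding buffer: an upright aluminium bar along y, 42 mm tall, top 65 mm above the table. Origin 46 mm above the table (tube-centre height), axes as the jig's; the buffer's face toward the tube is clamped anywhere from x = -14 to +14 mm here, not measured: feel for it. Home tube: centre 25 mm before that face. Over 12 N on it spoils the setting.
- keeper (a joint): travel of the keeper bolt in m along the jig's -y: 0 drawn back, 0.055 fully across at its end stop; starts at 0 to 0.008, friction about 2.5 N, stays where left. A 12 mm steel rod, round tip, axis 46 mm above the table. It rides with the buffer, axis 59 mm before its face, so it passes 3 mm behind a tube that is home but strikes one that is not, which must not be forced over 12 N.
- post_mid (a point): fixed point on the jig at the middle setting of the keeper's post, drawn back: 81 mm above the table, 7 mm below the post's top. The post (14 mm in jig x, 12 in y, from 38 to 88 mm above the table) stands on the bolt's outer end; it lies up to 14 mm from this point along jig x with the buffer's setting, and from it along -y by the bolt's travel. 40 mm beyond it on +y is free.
- offcut: bystander: short upright piece of the same tube, 50 mm across, 45 mm tall, standing on the jig plate near its -y end. Origin at its underside. Leave it alone.
- collar: bystander: stepped steel collar, 34 mm across, 28 mm tall, on the jig plate's near +y corner. Origin at its underside. Leave it alone.
- wrench: bystander: steel wrench lying on the table beyond the jig's +y edge. Leave it alone.
- screwjar: bystander: jar 64 mm across, 85 mm tall, on the table to the robot's left. Leave it alone.
- paintcan: bystander: can 100 mm across, 120 mm tall, far on the robot's left. Leave it alone.
- square: bystander: try square (wooden stock, steel blade 180 mm) on the table to the robot's right. Leave it alone.
- plank_end: bystander: wooden board end 140 by 70 by 22 mm on the table to the robot's right. Leave it alone.
Not all that is in view belongs to the job. Leave any blue or orange look-alike of the tube alone.

How it is judged:
On the way, in this order (a step that is already met when the one before it is completed fails the run):
1. the tube, on the rubber and with the keeper still drawn back (under 15 mm), is pressed squarely home against the stop's buffer with 2 N or more for 0.3 s (contact force between tube and stop above 2 N and x of tube in the frame of stop above -0.044 m and angle between the y axis of tube and the y axis of stop, either way round below 0.05 rad and value of joint keeper below 0.015 m and z of tube in the frame of stop between -0.004 and 0.006 m), for 0.3 s.
2. the keeper bolt is fully across (51 mm or more) with the tube still home (value of joint keeper above 0.051 m and x of tube in the frame of stop above -0.044 m), for 0.2 s.
At the end, for the whole second after the job is handed in: The tube is at rest on the rubber between buffer and keeper bolt (3 mm of play), its centre 10 to 44 mm before the stop's origin, under 0.05 rad off parallel, its middle within 30 mm of the stop's in y; the bolt is across (51 of its 55 mm or more) (all of step 2 and x of tube in the frame of stop below -0.01 m and y of tube in the frame of stop between -0.03 and 0.03 m and angle between the y axis of tube and the y axis of stop, either way round below 0.05 rad and linear speed of tube below 0.01 m/s and z of tube in the frame of stop between -0.004 and 0.006 m); the robot touches nothing.
It fails at once if the tube is pressed or knocked with more than 12 N against the stop, its buffer or the bolt that it carries (contact force between tube and stop above 12 N).
It fails at once if the tube is lifted more than 12 mm off the rubber (z of tube in the frame of stop above 0.012 m).
It fails at once if the robot squeezes or pushes the tube with more than 14 N (contact force between the fingers and tube above 14 N).
It fails at once if any of the bystanders is moved more than 25 mm (distance of any of offcut, collar, wrench, screwjar, paintcan, square, plank_end from where it was at the start of the episode above 0.025 m).
It also fails if it takes over 72 s, if anything falls off the work surface, if the arm or the gripper's body presses on something with over 40 N, if the wrist force passes 120 N, or if a joint passes its speed limit or range.

## Working session

There is one attempt and no reset: what is moved stays moved. The work goes in short steps, Python scripts to look and compute and a shell command to move; the robot and the scene stay as the last step left them, time stands still between calls to the robot, and variables do not carry over. Pictures are saved under pics/ and viewed, at most 10 in all, crops included, and the job is handed in when it is done.

```bash
mkdir -p pics
cat > h.py <<'E'
import numpy as np, cv2, pickle
from cell import arm
def snap(n,f):
    d=arm.get_image(n); pickle.dump(d,open(f'pics/{f}.pkl','wb')); cv2.imwrite(f'pics/{f}.png',d['color'][:,:,::-1]); return d
def load(f): return pickle.load(open(f'pics/{f}.pkl','rb'))
def ray(d,u,v,z):
    K=np.array(d['intrinsics']);R=np.array(d['rotation']);p=np.array(d['position'])
    r=R@np.linalg.solve(K,np.array([u,v,1.0])); return p+r*(z-p[2])/r[2]
def cloud(d):
    K=np.array(d['intrinsics']);R=np.array(d['rotation']);p=np.array(d['position']);Z=d['range_z']
    v,u=np.mgrid[:480,:640]; P=np.stack([(u-K[0,2])/K[0,0]*Z,(v-K[1,2])/K[1,1]*Z,Z],-1)@R.T+p
    P[Z==0]=np.nan; return P
E
python3 - <<'E'
from h import *
for n in('top','scene'):
    d=snap(n,n+'0'); print(n,d['position'],d['rotation'],d['intrinsics'])
o=arm.get_obs();print(o)
E
```

```text
top [0.35253665 0.00679578 1.59273787] [[ 0.0268254  -0.99508665  0.09530455]
 [-0.99938982 -0.02882995 -0.01971857]
 [ 0.02236931 -0.09471744 -0.99525284]] [[600.21484407   0.         321.01533009]
 [  0.         600.21484407 240.02343086]
 [  0.           0.           1.        ]]
scene [ 1.41583482 -0.35302189  0.79286379] [[ 3.59925715e-01  5.38418903e-01 -7.61943938e-01]
 [ 9.32980873e-01 -2.07349840e-01  2.94198461e-01]
 [ 4.13059284e-04 -8.16768712e-01 -5.76965078e-01]] [[554.75446579   0.         317.03381916]
 [  0.         554.75446579 232.74071114]
 [  0.           0.           1.        ]]
{'clock': 0.1, 'joint_pos': array([-1.27649205,  0.42666562,  0.07386485,  1.60653771, -0.03411012,
        1.11080411, -0.06709264]), 'joint_velocities': array([-0.0012363 , -0.00178007,  0.00110435,  0.00053457, -0.00090941,
        0.00018494, -0.00038517]), 'tau': array([ 7.57395755e-03, -9.37454796e+01,  3.67774263e+00, -4.55056107e+01,
       -4.84214479e-02,  1.67546578e-02,  2.02740438e-05]), 'position': array([0.28968909, 0.60923692, 0.20485089]), 'orientation': array([[-9.03107825e-01,  4.29413641e-01, -4.25786858e-04],
       [ 4.29413845e-01,  9.03107190e-01, -1.07379510e-03],
       [-7.65710898e-05, -1.15259153e-03, -9.99999333e-01]]), 'contact_force': array([ 0.22966338, -0.78684796,  0.40851034]), 'moment': array([-0.01107741,  0.0085891 ,  0.03322672]), 'gripper_force': 0.0, 'opening': 0.09396726503092451}
```

View pics/top0.png

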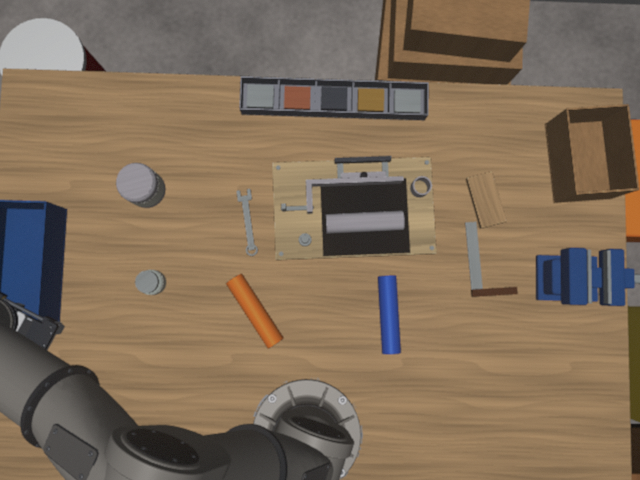

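View pics/scene0.png

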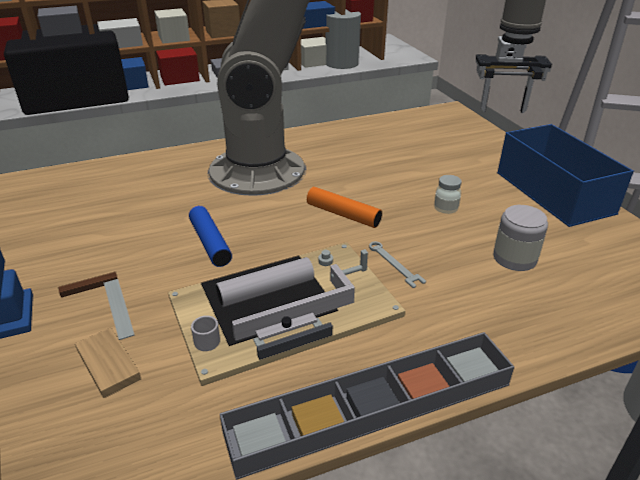

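The top view shows the jig around (355,208) px, with the buffer bar at row ~182 and the post near (284,208).

Things that could be taken for the tube:
- Silver tube at (365,221), lying on black rubber
- Blue rod at (389,315)
- Orange rod at (255,311)
- Offcut ring at (421,187)

I choose the silver one on the rubber and will check it in a close crop.

Run:
```python
from h import *
d=load('top0');P=cloud(d)
x,y,z=P[...,0],P[...,1],P[...,2]
reg=np.zeros((480,640),bool);reg[140:275,262:448]=1
c=d['color'].astype(int)
def rect(m,s=1e4):
    m=m.astype(np.uint8); n,l,st,_=cv2.connectedComponentsWithStats(m); k=1+st[1:,4].argmax(); m=l==k
    return m
def mar(Q):
    return cv2.minAreaRect((Q[:,:2]*1000).astype(np.float32))
print('zhist',np.histogram(z[reg],bins=np.arange(-.01,.1,.005)))
pl=reg&(z>.011)&(z<.1); m=rect(pl)
cs=max(cv2.findContours(m.astype(np.uint8),0,2)[0],key=cv2.contourArea)
print('img rect plate',cv2.boxPoints(cv2.minAreaRect(cs)))
hull=cv2.convexHull(cs)[:,0]
W=np.array([ray(d,u,v,.018)[:2] for u,v in hull]); r=cv2.minAreaRect((W*1000).astype(np.float32));print('plate',r,cv2.boxPoints(r))
rb=reg&(c.max(2)<45)&(z<.03); m=rect(rb)
for name,mm in(('tube',reg&(z>.055)&(c.min(2)>90)),):
    n,l,st,ce=cv2.connectedComponentsWithStats(mm.astype(np.uint8))
    for k in range(1,n):
        if st[k,4]>6:
            Q=P[l==k]; print(k,st[k],ce[k],'z',np.nanpercentile(Q[:,2],[5,50,95]).round(3),mar(Q), Q.mean(0).round(4))
im=d['color'][140:275,262:448,::-1]; cv2.imwrite('pics/crop.png',cv2.resize(im,None,fx=4,fy=4,interpolation=2))
```

```text
zhist (array([ 968, 4031, 3687,  803, 1857, 5575, 3971,  766,  262,  180,  250,
        258,  199,  305,  680,  756,  338,   45,    5,   18,    6]), array([-0.01 , -0.005,  0.   ,  0.005,  0.01 ,  0.015,  0.02 ,  0.025,
        0.03 ,  0.035,  0.04 ,  0.045,  0.05 ,  0.055,  0.06 ,  0.065,
        0.07 ,  0.075,  0.08 ,  0.085,  0.09 ,  0.095]))
img rect plate [[271.89102 160.24115]
 [432.28586 153.90976]
 [436.2214  253.60968]
 [275.82657 259.94107]]
plate ((595.1177368164062, -109.5941162109375), (267.291259765625, 424.3929138183594), 3.8840651512145996) [[ 447.40533    93.062096]
 [ 476.15277  -330.35605 ]
 [ 742.83014  -312.25034 ]
 [ 714.0827    111.167816]]
1 [306 177  98  35 588] [341.93537415 185.02040816] z [0.059 0.064 0.07 ] ((625.9560546875, -107.33511352539062), (81.64055633544922, 257.6658630371094), 6.289052963256836) [ 0.6431 -0.0738  0.0645]
2 [413 177  19  18  85] [422.31764706 185.44705882] z [0.057 0.062 0.07 ] ((648.7824096679688, -282.10272216796875), (45.313995361328125, 47.086666107177734), 3.2255148887634277) [ 0.6489 -0.2825  0.0624]
3 [282 204   5   6  26] [283.92307692 206.30769231] z [0.081 0.089 0.093] ((579.3035888671875, 72.93830871582031), (12.639759063720703, 10.25295352935791), 2.5526177883148193) [0.5796 0.0731 0.0877]
8 [ 326  212   79   20 1314] [364.81582953 221.50761035] z [0.058 0.067 0.074] ((550.8839111328125, -135.28640747070312), (46.2209358215332, 200.45590209960938), 4.247068881988525) [ 0.5497 -0.1346  0.0667]
```

View pics/crop.png

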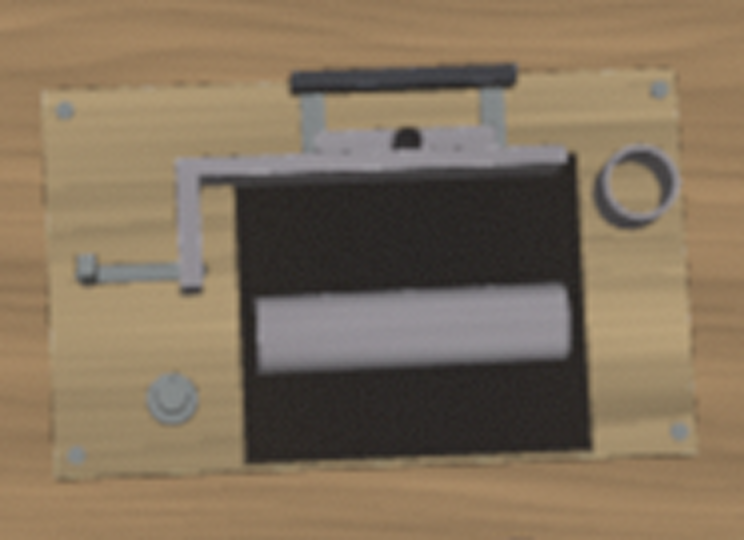

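The crop confirms it: a silver tube lying on the black rubber, crop (412,328), i.e. (365,222) px. The post top is at crop (87,265), and the buffer's front edge runs about (205,182) to (570,165). Next, the jig frame.

Run:
```python
from h import *
d=load('top0')
f=lambda u,v,z: ray(d,(u+.5)/4+262-.5,(v+.5)/4+140-.5,z)[:2]
C=np.array([f(*p,.018) for p in((42,92),(678,70),(695,455),(57,478))])
print(C.round(4)); e=(C[0]+C[3]-C[1]-C[2]); e/=np.linalg.norm(e); y=e; x=np.array([y[1],-y[0]])
print('sizes',[np.linalg.norm(C[i]-C[(i+1)%4]).round(4) for i in range(4)],'yaw deg',np.degrees(np.arctan2(x[1],x[0])))
x2=(C[0]+C[1]-C[2]-C[3]);print('yaw from x',np.degrees(np.arctan2(x2[1],x2[0])))
o=C.mean(0)-y*.0175; print('jig o',o)
J=lambda p:np.array([(p-o)@x,(p-o)@y]).round(4)
for n,p in dict(rub1=(237,190,.021),rub2=(577,160,.021),rub3=(592,448,.021),rub4=(247,463,.021),bufL=(205,182,.065),bufR=(570,165,.065),barTopL=(205,158,.065),barTopR=(570,147,.065),post=(87,265,.088),tubeNL=(260,373,.046),tubeNR=(570,357,.046),tubeFL=(256,298,.06),tubeFR=(567,285,.06),offcut=(640,185,.063),collar=(172,398,.046)).items():
    w=f(*p); print(n,w.round(4),J(w))
```

```text
[[ 0.7066  0.1114]
 [ 0.7352 -0.3137]
 [ 0.4767 -0.3274]
 [ 0.4496  0.0927]]
sizes [np.float64(0.4261), np.float64(0.2589), np.float64(0.421), np.float64(0.2577)] yaw deg 3.768515859256966
yaw from x 3.597342838146266
jig o [ 0.59315663 -0.12674108]
rub1 [ 0.644  -0.0202] [0.0577 0.103 ]
rub2 [ 0.6712 -0.2461] [ 0.0701 -0.1243]
rub3 [ 0.4791 -0.2586] [-0.1225 -0.1241]
rub4 [ 0.4628 -0.0316] [-0.1239  0.1035]
bufL [0.6404 0.0013] [0.0556 0.1247]
bufR [ 0.6589 -0.2345] [ 0.0585 -0.1119]
barTopL [0.6561 0.0018] [0.0712 0.1241]
barTopR [ 0.6707 -0.2344] [ 0.0703 -0.1125]
post [0.5806 0.0745] [0.0007 0.2016]
tubeNL [ 0.5197 -0.0379] [-0.0675  0.0935]
tubeNR [ 0.536  -0.2393] [-0.0644 -0.1085]
tubeFL [ 0.5667 -0.0336] [-0.0203  0.0946]
tubeFR [ 0.5812 -0.2345] [-0.019  -0.1067]
offcut [ 0.6476 -0.2805] [ 0.0442 -0.1571]
collar [0.5018 0.0186] [-0.0816  0.1511]
```

Measured in the jig frame:

| Item | x (mm) | y (mm) |
|---|---|---|
| Tube centre | about -42 | about -7 |
| Buffer face | about +57 | – |
| Post | about 0 | 202 |

That leaves about 75 mm of rolling. Moving above the open side behind the tube now.

```bash
python3 -m pendant '[2,-1,0,0.5, 4,-2,0,1, 8.36,-30,0,3.65, 8.36,-30,0,3.65, 8.36,-30,0,3.65, 8.36,-30,0,3.65, 8.36,-30,0,3.65, 8.36,-30,0,3.65, 8.36,-30,0,3.65, 8.36,-30,0,3.65, 8.36,-30,0,3.65, 8.36,-30,0,3.65, 8.36,-30,0,3.65, 8.36,-30,0,3.65, 8.36,-30,0,3.65, 8.36,-30,0,3.65, 8.36,-30,0,3.65, 8.36,-30,0,3.65, 8.36,-30,0,3.65, 8.36,-30,0,3.65]' 0
python3 - <<'E'
from h import *
d=snap('wrist','w1'); print(d['position'],d['rotation'],arm.get_obs()['orientation'])
E
```

```text
clock: 2.1
position: [0.4987, -0.1391, 0.2053]
orientation: [[-0.998, -0.067, -0.0], [-0.067, 0.998, 0.0], [0.0, 0.0, -1.0]]
contact_force: [-0.3, -1.3, 0.1]
opening: 0.0938
gripper_force: 0.0
[ 0.43102825 -0.14291944  0.38514065] [[-6.80459009e-02  9.69461680e-01  2.35613682e-01]
 [ 9.97682037e-01  6.59896907e-02  1.66106510e-02]
 [ 5.55315653e-04  2.36197825e-01 -9.71704831e-01]] [[-9.97706748e-01 -6.76845426e-02 -2.17663549e-04]
 [-6.76846179e-02  9.97706702e-01  3.59665859e-04]
 [ 1.92820563e-04  3.73573529e-04 -9.99999912e-01]]
```

View pics/w1.png

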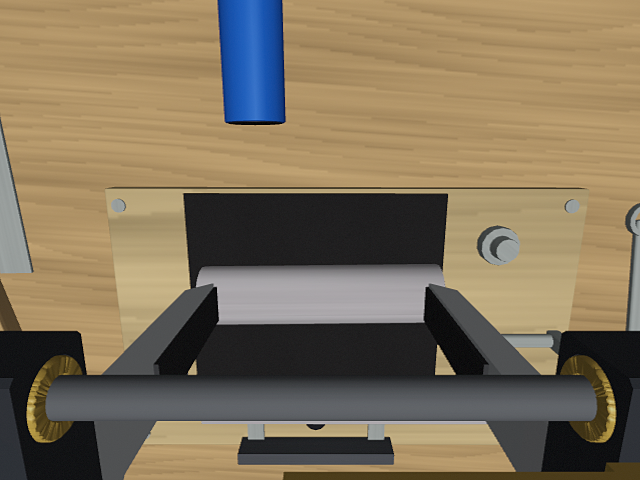

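The wrist view shows the fingertips at (215,288) and (428,288), and the tube (200–440, 265–325) parallel to the finger line. They will come down behind the tube, over the near strip of rubber.

```bash
python3 -m pendant '[0,0,-2,0, 0,0,-3.5,0, 0,0,-4.5,0, 0,0,-5.5,0, 0,0,-6.3,0, 0,0,-6.76,0, 0,0,-6.76,0, 0,0,-6.76,0, 0,0,-6.76,0]'; python3 -c "
from h import *
d=snap('top','t2');d=snap('wrist','w2');o=arm.get_obs();print(o['contact_force'],o['position'])
a=cv2.imread('pics/t2.png')[140:290,250:450];cv2.imwrite('pics/t2c.png',cv2.resize(a,None,fx=4,fy=4,interpolation=2))"
```

```text
clock: 3.05
position: [0.4995, -0.1404, 0.0375]
orientation: [[-0.998, -0.066, 0.001], [-0.066, 0.998, -0.0], [-0.001, -0.0, -1.0]]
contact_force: [0.0, -0.3, 0.3]
opening: 0.0942
gripper_force: 0.0
[ 0.23996873  0.47570748 -0.22396518] [ 0.49941964 -0.14039933  0.03736032]
```

View pics/w2.png

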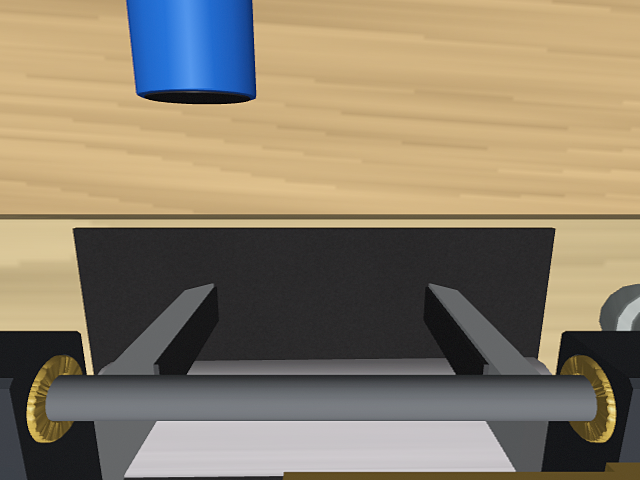

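The wrist view shows both tips down on the rubber side behind the tube, with the collar clear at far right (620,320). Approaching slowly to feel for contact.

```bash
python3 -m pendant '[0.2,0.013,0,0, 0.3,0.02,0,0, 0.4,0.026,0,0, 0.46,0.03,0,0, 0.52,0.034,0,0, 0.58,0.038,0,0, 0.64,0.042,0,0, 0.7,0.046,0,0, 0.76,0.05,0,0, 0.82,0.054,0,0, 0.88,0.058,0,0, 0.94,0.062,0,0, 1.0,0.066,0,0]'; python3 -m pendant '[0.08,0.005,0,0, 0.16,0.01,0,0, 0.24,0.016,0,0, 0.32,0.021,0,0, 0.4,0.026,0,0, 0.48,0.032,0,0, 0.56,0.037,0,0, 0.64,0.042,0,0, 0.72,0.048,0,0, 0.8,0.053,0,0]'
```

```text
clock: 4.45
position: [0.5239, -0.1388, 0.0365]
orientation: [[-0.998, -0.066, -0.0], [-0.066, 0.998, -0.0], [0.0, -0.0, -1.0]]
contact_force: [0.4, -0.1, -0.1]
opening: 0.0942
gripper_force: 0.0
clock: 5.45
position: [0.544, -0.1374, 0.0364]
orientation: [[-0.998, -0.066, -0.0], [-0.066, 0.998, -0.0], [0.0, -0.0, -1.0]]
contact_force: [-0.1, -0.1, 0.7]
opening: 0.094
gripper_force: 0.1
```

```bash
cat >> h.py <<'E'
O=np.array([.59316,-.12674]);X=np.array([.9978,.0657]);Y=np.array([-.0657,.9978])
J=lambda p:np.array([(p[:2]-O)@X,(p[:2]-O)@Y]).round(4)
def look(f):
    d=snap('top',f);P=cloud(d);j=np.stack([(P[...,:2]-O)@X,(P[...,:2]-O)@Y],-1);c=d['color'].astype(int)
    m=(P[...,2]>.05)&(P[...,2]<.078)&(j[...,0]>-.1)&(j[...,0]<.055)&(abs(j[...,1]+.007)<.115)&(c.min(2)>90)
    Q=j[m]; n=[Q[(Q[:,1]>a)&(Q[:,1]<a+.03)][:,0] for a in(-.105,-.02,.06)]
    print('tube x range (-y,mid,+y)',[(np.percentile(q,[3,97]).round(4),len(q)) if len(q) else None for q in n],'y',np.percentile(Q[:,1],[2,98]).round(4))
    o=arm.get_obs();print('tcp',J(o['position']),o['position'].round(4),'F',o['contact_force'].round(2),o['clock']); return d
E
python3 -c "
from h import *
d=look('t3');a=d['color'][140:275,262:448,::-1];cv2.imwrite('pics/t3c.png',cv2.resize(a,None,fx=4,fy=4,interpolation=2))"
```

```text
tube x range (-y,mid,+y) [None, None, (array([-0.0376,  0.006 ]), 99)] y [0.0357 0.0941]
tcp [-0.0494 -0.0075] [ 0.5443 -0.1374  0.0365] F [-0.17 -0.61 -0.88] 5.5
```

View pics/t3c.png

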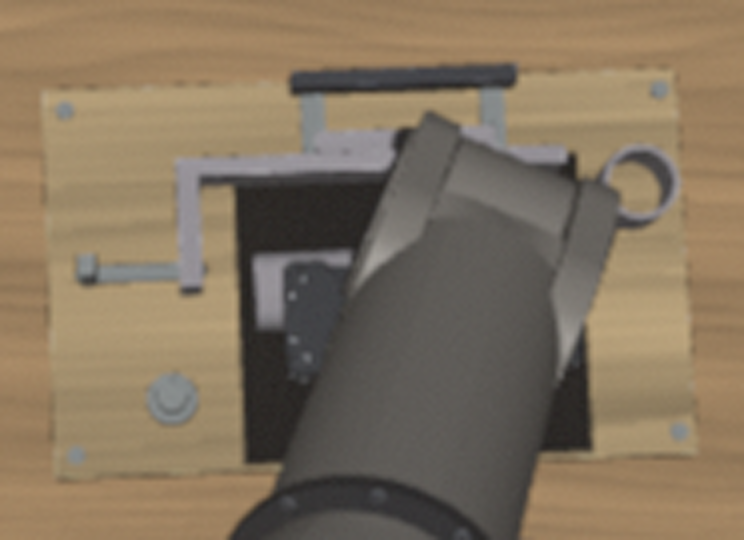

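The tube is moving with the fingers: tube centre jig x is about -16 and TCP -49. Contact with the buffer is expected at TCP jig x of about -1. Advancing 36 mm.

```bash
python3 -m pendant '[0.08,0.005,0,0, 0.16,0.01,0,0, 0.24,0.016,0,0, 0.32,0.021,0,0, 0.4,0.026,0,0, 0.48,0.032,0,0, 0.56,0.037,0,0, 0.64,0.042,0,0, 0.72,0.047,0,0, 0.8,0.053,0,0, 0.88,0.058,0,0, 0.96,0.063,0,0, 1.04,0.068,0,0, 1.12,0.074,0,0, 1.2,0.079,0,0, 1.28,0.084,0,0, 1.34,0.088,0,0, 1.4,0.092,0,0, 1.44,0.095,0,0]'; python3 -c "
from h import *
look('t4')"
```

```text
clock: 7.4
position: [0.58, -0.1351, 0.0364]
orientation: [[-0.998, -0.066, -0.0], [-0.066, 0.998, -0.0], [0.0, -0.0, -1.0]]
contact_force: [-0.2, 1.2, -0.7]
opening: 0.094
gripper_force: 0.0
tube x range (-y,mid,+y) [None, None, (array([-0.0013,  0.0428]), 94)] y [0.0385 0.095 ]
tcp [-0.0136 -0.0074] [ 0.5801 -0.135   0.0365] F [-0.63  0.38 -0.35] 7.45
```

```bash
python3 -m pendant '[0.03,0.002,0,0, 0.06,0.004,0,0, 0.09,0.006,0,0, 0.12,0.008,0,0, 0.15,0.01,0,0, 0.18,0.012,0,0, 0.2,0.013,0,0, 0.22,0.014,0,0, 0.24,0.016,0,0, 0.26,0.017,0,0, 0.28,0.018,0,0]'; python3 -m pendant '[0.01,0.001,0,0, 0.02,0.001,0,0, 0.03,0.002,0,0, 0.04,0.003,0,0, 0.04,0.003,0,0]'
```

```text
clock: 8.55
position: [0.5869, -0.1346, 0.0365]
orientation: [[-0.998, -0.066, 0.0], [-0.066, 0.998, -0.0], [-0.0, -0.0, -1.0]]
contact_force: [-0.8, -0.4, 0.3]
opening: 0.0939
gripper_force: 0.1
clock: 9.05
position: [0.5879, -0.1345, 0.0365]
orientation: [[-0.998, -0.066, 0.0], [-0.066, 0.998, -0.0], [-0.0, -0.0, -1.0]]
contact_force: [0.1, 0.7, -0.6]
opening: 0.094
gripper_force: 0.0
```

```bash
python3 -m pendant '[0.01,0.001,0,0, 0.02,0.001,0,0, 0.03,0.002,0,0, 0.04,0.003,0,0, 0.05,0.003,0,0, 0.06,0.004,0,0]'; python3 -m pendant '[0.01,0.001,0,0, 0.02,0.001,0,0, 0.02,0.001,0,0]'
```

```text
clock: 9.65
position: [0.5894, -0.1345, 0.0365]
orientation: [[-0.998, -0.066, -0.0], [-0.066, 0.998, -0.0], [0.0, -0.0, -1.0]]
contact_force: [-0.2, 0.6, -0.6]
opening: 0.0939
gripper_force: 0.1
clock: 9.95
position: [0.5899, -0.1344, 0.0365]
orientation: [[-0.998, -0.066, 0.0], [-0.066, 0.998, -0.0], [-0.0, -0.0, -1.0]]
contact_force: [0.2, 0.1, 0.3]
opening: 0.0939
gripper_force: 0.0
```

```bash
python3 -m pendant '[0.01,0.001,0,0, 0.02,0.001,0,0, 0.03,0.002,0,0]'; python3 -c "
from h import *
look('t5')"
```

```text
clock: 10.25
position: [0.5906, -0.1344, 0.0365]
orientation: [[-0.998, -0.066, -0.0], [-0.066, 0.998, -0.0], [0.0, -0.0, -1.0]]
contact_force: [-0.8, -0.5, -0.1]
opening: 0.0937
gripper_force: 0.0
tube x range (-y,mid,+y) [None, None, (array([0.0091, 0.0533]), 92)] y [0.0418 0.0949]
tcp [-0.003  -0.0075] [ 0.5906 -0.1344  0.0365] F [ 1.01 -0.37 -0.42] 10.3
```

```bash
python3 -m pendant '[0.01,0.001,0,0, 0.02,0.001,0,0, 0.03,0.002,0,0]'
```

```text
clock: 10.6
position: [0.5913, -0.1344, 0.0365]
orientation: [[-0.998, -0.066, -0.0], [-0.066, 0.998, -0.0], [0.0, -0.0, -1.0]]
contact_force: [0.5, -0.0, -0.4]
opening: 0.0938
gripper_force: 0.0
```

```bash
python3 -m pendant '[0.01,0.001,0,0, 0.02,0.001,0,0, 0.03,0.002,0,0]'
```

```text
clock: 10.9
position: [0.592, -0.1343, 0.0364]
orientation: [[-0.998, -0.066, -0.0], [-0.066, 0.998, -0.0], [0.0, -0.0, -1.0]]
contact_force: [-0.8, -0.2, -0.1]
opening: 0.0936
gripper_force: 0.4
```

```bash
python3 -m pendant '[0.01,0.001,0,0, 0.02,0.001,0,0]'
```

```text
clock: 11.1
position: [0.5926, -0.1342, 0.0365]
orientation: [[-0.998, -0.066, -0.0], [-0.066, 0.998, -0.0], [0.0, -0.0, -1.0]]
contact_force: [-0.9, -0.0, -0.3]
opening: 0.0939
gripper_force: 0.4
```

```bash
python3 -m pendant '[0.01,0.001,0,0, 0.02,0.001,0,0]'
```

```text
clock: 11.3
position: [0.5931, -0.1342, 0.0365]
orientation: [[-0.998, -0.066, -0.0], [-0.066, 0.998, -0.0], [0.0, -0.0, -1.0]]
contact_force: [-1.2, 0.4, 0.1]
opening: 0.094
gripper_force: 0.5
```

```bash
python3 -m pendant '[0.01,0.001,0,0, 0.02,0.001,0,0]'; python3 -c "
from h import *
look('t6')"
```

```text
clock: 11.5
position: [0.5933, -0.1342, 0.0364]
orientation: [[-0.998, -0.066, -0.001], [-0.066, 0.998, 0.0], [0.001, 0.0, -1.0]]
contact_force: [-4.0, 1.3, 1.5]
opening: 0.0943
gripper_force: 1.7
tube x range (-y,mid,+y) [None, None, (array([0.012 , 0.0524]), 87)] y [0.044  0.0947]
tcp [-0.0003 -0.0075] [ 0.5933 -0.1342  0.0364] F [-1.99  0.25  2.35] 11.55
```

Contact felt at TCP jig x of about -0.3 mm. Advancing by a hair and holding.

```bash
python3 -m pendant '[0.005,0,0,0, 0.005,0,0,0]'; python3 -m pendant '[0,0,0,0]'
```

```text
clock: 11.75
position: [0.5934, -0.1342, 0.0364]
orientation: [[-0.998, -0.066, -0.001], [-0.066, 0.998, 0.0], [0.001, 0.0, -1.0]]
contact_force: [-4.1, 0.1, 3.1]
opening: 0.0943
gripper_force: 2.2
clock: 11.85
position: [0.5934, -0.1343, 0.0364]
orientation: [[-0.998, -0.066, -0.001], [-0.066, 0.998, 0.0], [0.001, 0.0, -1.0]]
contact_force: [-4.8, 0.2, 2.9]
opening: 0.0941
gripper_force: 2.5
```

```bash
python3 -m pendant '[0.005,0,0,0, 0.01,0.001,0,0, 0.01,0.001,0,0]'; python3 -m pendant '[0,0,0,0]'
```

```text
clock: 12.15
position: [0.5934, -0.1342, 0.0364]
orientation: [[-0.998, -0.066, -0.001], [-0.066, 0.998, 0.0], [0.001, 0.0, -1.0]]
contact_force: [-5.5, -0.6, 5.4]
opening: 0.0939
gripper_force: 3.3
clock: 12.25
position: [0.5934, -0.1342, 0.0364]
orientation: [[-0.998, -0.066, -0.001], [-0.066, 0.998, 0.0], [0.001, 0.0, -1.0]]
contact_force: [-6.1, 1.1, 4.1]
opening: 0.0941
gripper_force: 3.2
```

```bash
python3 -m pendant '[0.005,0,0,0, 0.01,0.001,0,0, 0.01,0.001,0,0]'; python3 -m pendant '[0,0,0,0, 0,0,0,0, 0,0,0,0, 0,0,0,0, 0,0,0,0]'; python3 -m pendant '[0,0,0,0, 0,0,0,0, 0,0,0,0, 0,0,0,0, 0,0,0,0]'
```

```text
clock: 12.55
position: [0.5934, -0.1342, 0.0363]
orientation: [[-0.998, -0.066, -0.001], [-0.066, 0.998, 0.0], [0.001, 0.0, -1.0]]
contact_force: [-8.1, 0.8, 5.1]
opening: 0.0944
gripper_force: 3.9
clock: 13.05
position: [0.5934, -0.1342, 0.0363]
orientation: [[-0.998, -0.066, -0.001], [-0.066, 0.998, 0.0], [0.001, 0.0, -1.0]]
contact_force: [-8.8, 0.1, 5.5]
opening: 0.094
gripper_force: 3.8
clock: 13.55
position: [0.5934, -0.1342, 0.0363]
orientation: [[-0.998, -0.066, -0.001], [-0.066, 0.998, 0.0], [0.001, 0.0, -1.0]]
contact_force: [-7.5, 0.8, 4.6]
opening: 0.0943
gripper_force: 3.8
```

About 8 N was held for a second. Releasing gently, backing off and rising.

```bash
python3 -m pendant '[-0.01,-0.001,0,0, -0.02,-0.001,0,0, -0.03,-0.002,0,0, -0.04,-0.003,0,0, -0.06,-0.004,0,0, -0.1,-0.007,0,0, -0.2,-0.013,0,0, -0.5,-0.033,0,0, -1,-0.066,0,0, -1,-0.066,0,0, -1,-0.066,1,0, -1,-0.066,2.5,0, -1,-0.066,4,0, -1,-0.066,5,0, -1,1,5,0, -1,2.5,5,0, -1,4,5,0, -1,5,5,0, -1,6,5,0, -1,6,5,0]' 255; python3 -c "
from h import *
look('t7')"
```

```text
clock: 15.55
position: [0.5691, 0.0196, 0.1614]
orientation: [[-0.998, -0.07, -0.0], [-0.07, 0.998, 0.001], [-0.0, 0.001, -1.0]]
contact_force: [0.3, 0.8, -0.4]
opening: 0.0004
gripper_force: 0.0
tube x range (-y,mid,+y) [(array([0.0118, 0.0524]), 200), (array([0.0115, 0.052 ]), 199), None] y [-0.1019  0.0403]
tcp [-0.0145  0.1454] [0.5691 0.0174 0.1615] F [-0.1  -0.26  0.62] 15.6
```

Tube stays home (centre jig x ≈ 32, parallel at both ends). Going to the free spot beyond the post with shut fingers, then down.

```bash
python3 -m pendant '[0.2,1.5,0,0, 0.38,3,0,0, 0.38,3.62,0,0, 0.38,3.62,0,0, 0.38,3.62,-1,0, 0.38,3.62,-2,0, 0.38,3.62,-3,0, 0.38,3.62,-3.6,0, 0.38,3.62,-3.82,0, 0.38,3.62,-3.82,0]'; python3 -c "
from h import *
look('t8');d=load('t8')
a=d['color'][140:275,262:448,::-1];b=snap('scene','s8')['color'][210:330,270:430,::-1]
cv2.imwrite('pics/m8.png',np.hstack([cv2.resize(a,(413,300),interpolation=2),cv2.resize(b,(380,300),interpolation=2)]))"
```

```text
clock: 16.6
position: [0.5787, 0.1054, 0.0658]
orientation: [[-0.998, -0.065, -0.001], [-0.065, 0.998, -0.001], [0.001, -0.001, -1.0]]
contact_force: [0.1, -0.1, 0.2]
opening: 0.0006
gripper_force: 0.0
tube x range (-y,mid,+y) [(array([0.011 , 0.0525]), 199), (array([0.0109, 0.052 ]), 200), (array([0.0116, 0.052 ]), 201)] y [-0.1009  0.0917]
tcp [0.0012 0.2329] [0.5791 0.1057 0.0665] F [0.08 0.14 0.27] 16.65
```

View pics/m8.png

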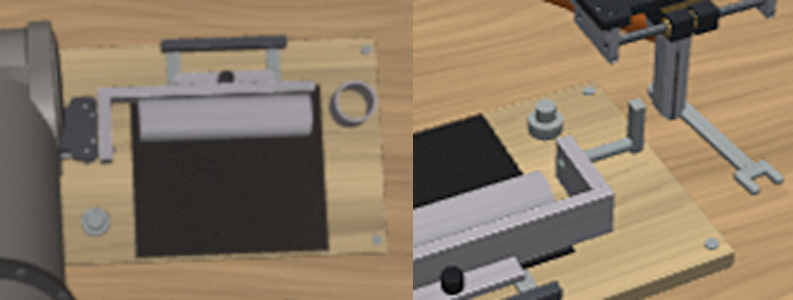

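The picture shows the tube against the buffer and the shut fingers (right panel, ~(672,80)) just beyond the post (637,125). Now sliding the bolt along the jig's -y.

```bash
python3 -m pendant '[0.01,-0.15,0,0, 0.02,-0.3,0,0, 0.025,-0.38,0,0, 0.03,-0.46,0,0, 0.035,-0.54,0,0, 0.04,-0.62,0,0, 0.046,-0.7,0,0, 0.051,-0.78,0,0, 0.057,-0.86,0,0, 0.062,-0.94,0,0]'; python3 -m pendant '[0.005,-0.08,0,0, 0.011,-0.16,0,0, 0.016,-0.24,0,0, 0.021,-0.32,0,0, 0.026,-0.4,0,0]'
```

```text
clock: 17.7
position: [0.5803, 0.0828, 0.066]
orientation: [[-0.998, -0.066, -0.0], [-0.066, 0.998, 0.0], [0.0, 0.0, -1.0]]
contact_force: [-0.9, 2.5, 1.0]
opening: 0.0007
gripper_force: 1.3
clock: 18.2
position: [0.5809, 0.0727, 0.066]
orientation: [[-0.998, -0.066, 0.0], [-0.066, 0.998, -0.0], [-0.0, -0.0, -1.0]]
contact_force: [-1.2, 2.7, 3.5]
opening: 0.0003
gripper_force: 1.3
```

```bash
python3 -m pendant '[0.005,-0.08,0,0, 0.011,-0.16,0,0, 0.016,-0.24,0,0, 0.021,-0.32,0,0, 0.026,-0.4,0,0]'; python3 -m pendant '[0.004,-0.06,0,0, 0.008,-0.12,0,0, 0.012,-0.18,0,0, 0.016,-0.24,0,0, 0.02,-0.3,0,0]'
```

```text
clock: 18.7
position: [0.5816, 0.0627, 0.066]
orientation: [[-0.998, -0.066, 0.0], [-0.066, 0.998, -0.0], [-0.0, -0.0, -1.0]]
contact_force: [-1.1, 2.5, 1.8]
opening: 0.0006
gripper_force: 1.3
clock: 19.2
position: [0.5821, 0.0552, 0.066]
orientation: [[-0.998, -0.066, 0.0], [-0.066, 0.998, -0.0], [-0.0, -0.0, -1.0]]
contact_force: [-0.2, 2.9, 2.1]
opening: 0.0001
gripper_force: 1.3
```

```bash
python3 -m pendant '[0.004,-0.06,0,0, 0.008,-0.12,0,0, 0.012,-0.18,0,0, 0.016,-0.24,0,0, 0.02,-0.3,0,0]'; python3 -c "
from h import *
look('t9')"
```

```text
clock: 19.7
position: [0.5825, 0.0477, 0.066]
orientation: [[-0.998, -0.066, -0.0], [-0.066, 0.998, -0.0], [0.0, -0.0, -1.0]]
contact_force: [0.6, 3.7, 2.7]
opening: 0.0002
gripper_force: 1.3
tube x range (-y,mid,+y) [(array([0.0119, 0.054 ]), 203), (array([0.0117, 0.0521]), 195), (array([0.0121, 0.0527]), 134)] y [-0.1018  0.0766]
tcp [0.0009 0.1745] [0.5826 0.0474 0.0659] F [0.35 1.86 1.9 ] 19.75
```

```bash
python3 -m pendant '[0.003,-0.04,0,0, 0.005,-0.08,0,0, 0.008,-0.12,0,0, 0.011,-0.16,0,0]'; python3 -m pendant '[0.002,-0.03,0,0, 0.004,-0.06,0,0]'
```

```text
clock: 20.15
position: [0.5828, 0.0438, 0.0659]
orientation: [[-0.998, -0.066, -0.0], [-0.066, 0.998, -0.0], [0.0, -0.0, -1.0]]
contact_force: [-0.4, 2.2, 2.2]
opening: 0.0005
gripper_force: 1.3
clock: 20.35
position: [0.5829, 0.0423, 0.066]
orientation: [[-0.998, -0.066, -0.0], [-0.066, 0.998, -0.0], [0.0, -0.0, -1.0]]
contact_force: [-0.5, 2.4, 1.8]
opening: 0.0003
gripper_force: 1.3
```

```bash
python3 -m pendant '[0.002,-0.03,0,0, 0.004,-0.06,0,0]'
```

```text
clock: 20.55
position: [0.583, 0.0408, 0.066]
orientation: [[-0.998, -0.066, -0.0], [-0.066, 0.998, -0.0], [0.0, -0.0, -1.0]]
contact_force: [0.3, 1.5, 1.6]
opening: 0.0006
gripper_force: 1.3
```

```bash
python3 -m pendant '[0.002,-0.03,0,0, 0.004,-0.06,0,0]'
```

```text
clock: 20.75
position: [0.5831, 0.0403, 0.066]
orientation: [[-0.998, -0.066, -0.0], [-0.066, 0.998, 0.001], [0.0, 0.001, -1.0]]
contact_force: [-0.7, 9.9, 2.8]
opening: 0.0007
gripper_force: 5.1
```

End stop felt (force steps from 2 to 10 N, post moved ≈53 mm from its start). Backing away and lifting.

```bash
python3 -m pendant '[-0.002,0.03,0,0, -0.005,0.08,0,0, -0.015,0.2,0,0, -0.05,0.8,0,0, -0.07,1,0,0, -0.07,1,0,0, -0.07,1,1.5,0, -0.07,1,3,0, -0.07,2,4.5,0, -0.07,4,4.5,0, -0.07,5,4.5,0, -0.07,5,4.5,0]'; python3 -c "
from h import *
d=look('t10');P=cloud(d);m=(P[...,2]>.078)&(P[...,2]<.096);j=np.stack([(P[...,:2]-O)@X,(P[...,:2]-O)@Y],-1)
q=j[m&(abs(j[...,0])<.02)&(j[...,1]>.13)&(j[...,1]<.22)];print('post',q.mean(0) if len(q) else 0,len(q))
a=d['color'][140:275,262:448,::-1];cv2.imwrite('pics/t10.png',cv2.resize(a,None,fx=4,fy=4,interpolation=2))"
```

```text
clock: 21.95
position: [0.5808, 0.1689, 0.1784]
orientation: [[-0.997, -0.071, -0.0], [-0.071, 0.997, 0.001], [-0.0, 0.001, -1.0]]
contact_force: [0.0, -0.5, 0.1]
opening: 0.0004
gripper_force: 0.0
tube x range (-y,mid,+y) [(array([0.0117, 0.0545]), 202), (array([0.0119, 0.0513]), 200), (array([0.0012, 0.0518]), 213)] y [-0.1012  0.0935]
tcp [0.0071 0.293 ] [0.581  0.1661 0.1783] F [ 0.12 -1.78  0.17] 22.0
post [-0.00081091  0.14941055] 29
```

View pics/t10.png

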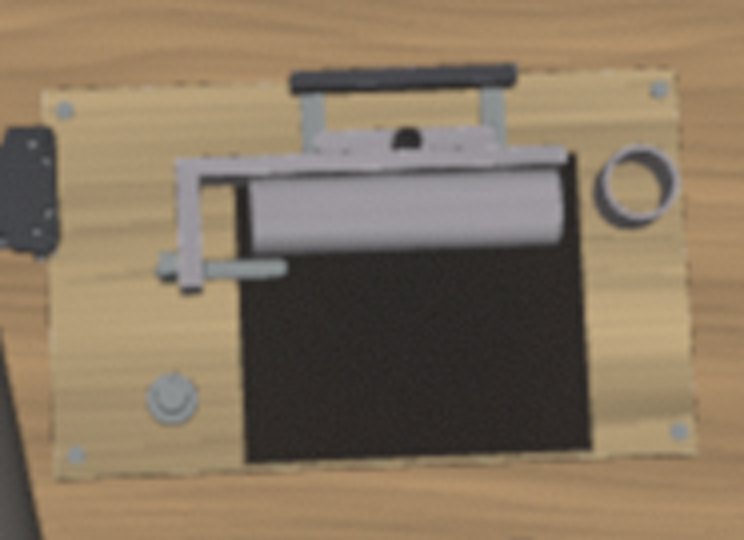

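The bolt (200–288, 268) lies across behind the tube (250–562, 170–250), which is against the buffer. The post is at its end stop, the bystanders are unmoved, and the gripper is clear.

```bash
python3 -c "
from cell import arm
print(arm.hand_in())"
```

```text
the job is handed in; nothing more can be done
None
```

The tube was rolled home and held against the buffer at about 8 N for a second, the keeper bolt was slid across to its end stop behind it, and the job was handed in at about 22 s; no verdict was shown.

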